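# Lay a name-plate blank on the engraver's slide

### The arm

A 7-joint arm with a two-finger parallel gripper is mounted at the origin on the work surface. World frame = base frame: x ahead of the robot, y to its left, z up, the work surface at z = 0. Lengths are in m, angles in rad, forces in N, time in s.
With the tool pointing down it reaches from about 0.4 to 0.85 m from the base axis. Payload 4.5 kg.
Tool frame: the origin (TCP) lies midway between the tips of the shut fingers; the grasp point (between the pads) lies 19 mm behind it; z points along the fingers, y is the direction in which the jaws open and shut (so a half turn about z gives the same grasp; the last joint's range is limited). The gripper opens to 85 mm and grips with 20 to 120 N. Pads are 22 mm wide; open, the fingers measure 114 mm over their backs; the gripper's body (76 mm by 85 mm) begins 54 mm behind the grasp point. The pads swing forward as they close: fully open they stand 13 mm farther back than shut.
Start: joints at [1.312, 0.689, -0.195, 1.565, 0.157, 0.902, -0.215], TCP at [0.18, -0.598, 0.231] pointing down, gripper open.
Joint ranges: [-3.01, 3.01], [-0.46, 2.08], [-1.47, 1.51], [0.13, 2.56], [-1, 4.14], [0.04, 2.09], [-2.66, 2.66]. Speed limits (rad/s): [2.57, 2.57, 3.14, 3.14, 3.14, 3.14, 3.14].

### API

Orientations are given as a unit quaternion [w, x, y, z].
In Python, from plant import readout, viewer, robot gives the robot as it stands. The module is installed in compiled form; this text tells all that it offers.
- The arm moves only by the tool play_rows, never from a script. Its argument "motion" is a list of rows, each a list of 6 numbers: the shift along the world's x, y, z in m, then the turn, a rotation vector about the world's x, y, z in rad. In form: [[tx, ty, tz, ax, ay, az], ...]. A call has 1 to 20 rows; each row shifts and turns the commanded pose from where the row before left it; what a row does not reach is not made up. A row lasts 1/10 s, in which the tool goes at most 50 mm and 8.59 degrees, less where a joint would pass 70% of its speed; a pose out of reach is approached as far as the arm can. A call with a gripper value outside its range is refused whole. "gripper" is the closure, from 0 (fully open) to 1 (shut), set as the call begins (left out, the last holds). The fingers move at their own pace and stop on an object; "force" is the grip in N (left out, the last holds). Time passes only in rows, so rows that do not move let the fingers close. It gives the time, the measured TCP pose, the force and the opening at its end, in the units of the state.
- readout.observe(): the state, without advancing time (a new reading comes with each control period).
- viewer.get_image(name): name is "scene" or "top" or "wrist"; returns a dict with "frame" (480x640x3 uint8, red, green, blue), "z_map" (480x640 float32, m along the optical axis (not along the pixel's ray), 0 where there is no reading), "mtx" (3x3 intrinsics, pixels), "xyz" and "orientation" of the camera in the world; the wrist camera has in their place "mount" (4x4, takes a point from camera to tool coordinates, whose origin is the TCP and whose axes are the flange's). Camera axes: x right, y down, z forward; pixel columns grow to the right and rows downward; lengths in m; the calibration is good to about 2 mm. A picture is of the moment at which its call begins: read the wrist's pose just before it.
- robot.job_done(): hands the job in, once; it reports no verdict.
The state is a dict: "t": time; "joints": joint angles; "joint_velocities": joint speeds; "joint_torque": joint torques, N m; "tool_pos": TCP position; "tcp_rot": TCP orientation; "ft_force": force on the tool from outside, world axes, zero at the start; "torque": the same for the moment, N m; "opening": opening from 0.0 (shut) to 1.0 (fully open).
Only numpy, scipy, OpenCV 4.12 (cv2) and the standard library are available. Lean on these libraries where they do the work, as an engineer would, in place of code of your own. Each camera call takes 0.05 s, during which the arm holds its last target.

### The job

Set the name-plate blank for engraving, only by pushing it with the fingers: tip the standing blank over onto its back on the slide so that its brass face looks up, and push it home into the corner, flat against both the long fence and the raised end stop (not the flat scale strip at the other end). Do not lift or carry the blank, do not disturb the jar, the screwdriver or the loupe, and leave the blank lying there.

Things in the scene. Friction and masses are not known exactly. Their poses are not given: they have to be found in the camera images.
- slide: Fixed aluminium work slide across the robot's front, 146 (x) by 360 mm (y), turned up to 0.2 rad. Origin at table height (z = 0). Flat floor 30 mm above it, spanning x -68 to +60, y -180 to +180 mm, open on the robot's side; dark stripes are flush markings. Fence: steel bar along the whole far side, inner face at x = +60 mm, outer at +78 mm, top 14 mm above the floor.
- stop: Raised end stop: fixed dark steel block across the slide's floor, 116 mm (x) by 20 mm (y) by 16 mm high, at x = 0 and either y = +155 or -155 mm of the slide (varies); axes as the slide's. Origin: centre of its underside, on the floor. The blank comes to rest against its face towards the slide's middle, 10 mm from the origin.
- scale: Steel scale strip with tick marks, fixed across the slide's floor at the end opposite to the stop: 116 x 20 mm, 2 mm high. Origin: centre of its underside. It plays no part.
- blank_center (a point): Centre of the loose blank: dark wood bar 22 (x) x 120 (y) x 56 mm (z), 0.13-0.25 kg, brass sheet on its -x face. It starts standing on a long edge on the slide's robot-side half, z up, brass towards the robot, turned up to 0.2 rad, centre 28 mm above the floor. Pushed forward near the top it tips; past 0.37 rad it falls on its back: x down, z to the fence, centre 11 mm up. It can slide too.
- jar: Bystander: closed amber glass jar with a steel cap, 54 mm diameter, 75 mm tall, standing on the table beyond the slide's left (+y) end. Origin: centre of its underside.
- driver: Bystander: screwdriver 170 mm long lying on the table between the robot and the slide, to the right. Origin: under its middle; it lies along its x.
- loupe: Bystander: black eye loupe, 44 mm diameter, 40 mm tall, standing on the table beyond the slide's right (-y) end. Origin: centre of its underside.
There are look-alikes about, which are no part of the job. Of the things that look like the part that bears blank_center, the middle-sized one is meant.

How it is judged:
By the outcome, as a careful person would: the job done as asked, in the order asked, and still so for the second after the job is handed in, with the robot touching nothing.
It also fails if it takes over 59 s, if anything falls off the work surface, if the arm or the gripper's body presses on something with over 40 N, if the wrist force passes 120 N, or if a joint passes its speed limit or range.

## Working session

There is one attempt and no reset: what is moved stays moved. The work goes in short steps, Python scripts to look and compute and a tool call to move; the robot and the scene stay as the last step left them, time stands still between calls to the robot, and variables do not carry over. Pictures are saved under pics/ and viewed, and the job is handed in when it is done.

Besides the shell and the picture viewer there is one more tool, called after "Request:" in YAML: its name, and indented under it one key for each argument. play_rows: Moves the arm, as the interface text tells. Its arguments: {"type":"object","properties":{"motion":{"type":"array"},"gripper":{"type":"number"},"force":{"type":"number"}},"required":["motion"]}

```bash
mkdir -p pics; cat > h.py <<'E'
import numpy as np,cv2
from scipy.spatial.transform import Rotation as R
from plant import readout,viewer,robot
def q(o): return R.from_quat([o[1],o[2],o[3],o[0]])
def get(n,save=None):
    d=viewer.get_image(n)
    if save: cv2.imwrite('pics/'+save,cv2.cvtColor(d['frame'],cv2.COLOR_RGB2BGR))
    return d
def cloud(d):
    v,u=np.mgrid[:480,:640]; K=d['mtx']; z=d['z_map']
    P=np.stack([(u-K[0,2])/K[0,0]*z,(v-K[1,2])/K[1,1]*z,z],-1)
    return P@q(d['orientation']).as_matrix().T+np.array(d['xyz'])
E
python3 - <<'E'
from h import *
s=readout.observe();print(s)
for n in('top','scene'):
    d=get(n,n+'0.png');print(n,d['xyz'],d['orientation'],d['mtx'])
E
```

```text
{'t': 0.0, 'joints': array([ 1.31180804,  0.69002268, -0.19450942,  1.56636357,  0.15729543,
        0.90249191, -0.21508528]), 'joint_velocities': array([ 0.00026596,  0.0002327 , -0.00042933,  0.00227765,  0.00157271,
       -0.00122675,  0.00066184]), 'joint_torque': array([-5.14253497e-04, -5.39615107e+01, -1.26667432e+00, -1.58545339e+01,
        9.19891783e-03,  9.40009661e-03, -1.98402421e-05]), 'tool_pos': array([ 0.18014832, -0.59778355,  0.23045458]), 'tcp_rot': array([-9.25002905e-04,  9.89296115e-01,  1.45918814e-01, -2.03527483e-04]), 'ft_force': array([-0.79339912, -0.55391486, -1.08115898]), 'torque': array([0.01552178, 0.03882452, 0.0251623 ]), 'opening': 0.9986212970619908}
top [ 0.38967878 -0.00834353  0.98004629] [-0.06631992  0.7043672  -0.70423129  0.05938695] [[448.59292646   0.         326.71559264]
 [  0.         448.59292646 241.52680102]
 [  0.           0.           1.        ]]
scene [1.30860304 0.22798236 0.56015602] [-0.28922418  0.51860589  0.705645   -0.38660373] [[489.17963102   0.         321.83477443]
 [  0.         489.17963102 231.09636984]
 [  0.           0.           1.        ]]
```

View pics/top0.png

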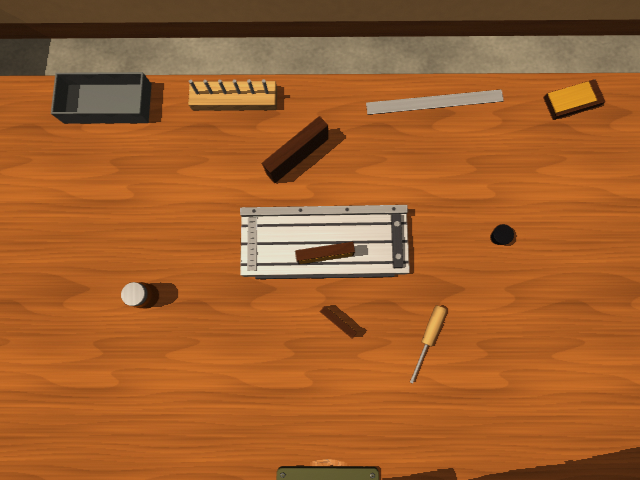

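View pics/scene0.png

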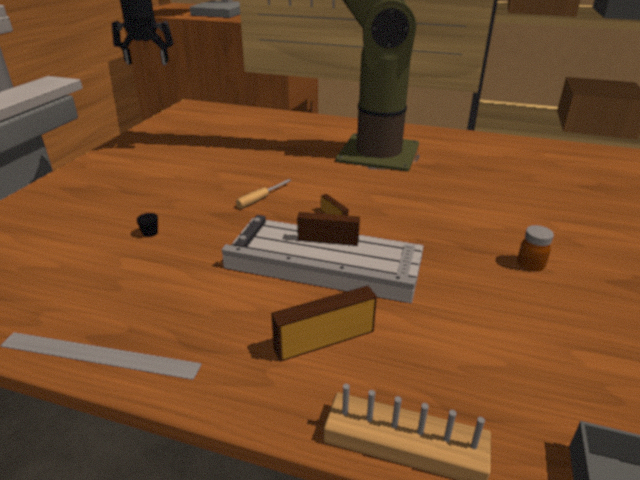

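Three look-alikes in the top view: a large bar at (297,150) on the table, a bar at (325,252) on the slide, and a small one at (343,321). The one on the slide is middle-sized and stands where the text says. The raised stop is at (398,240), right (−y), and the scale is at (252,243). Next I'll enlarge and measure.

```bash
python3 - <<'E'
from h import *
d=get('top');f=d['frame'];P=cloud(d)
cv2.imwrite('pics/crop.png',cv2.cvtColor(cv2.resize(f[195:345,225:425],None,fx=4,fy=4,interpolation=cv2.INTER_CUBIC),cv2.COLOR_RGB2BGR))
hsv=cv2.cvtColor(f,cv2.COLOR_RGB2HSV)
# slide aluminium mask
Z=P[...,2]
roi=np.zeros((480,640),bool);roi[195:290,225:425]=1
fl=roi&(abs(Z-.030)<.006)
c=P[fl][:,:2];r=cv2.minAreaRect((c*1000).astype(np.float32));print('floor',fl.sum(),r,Z[fl].mean())
for nm,a,b,rr in(('blank',.075,.1,(235,275,280,375)),('fence',.040,.05,(200,220,225,425)),('stop',.041,.055,(208,275,385,415)),('big',.03,.3,(110,190,255,335)),('small',.02,.3,(295,345,310,370)),('jar',.06,.1,(270,320,110,160)),('loupe',.03,.06,(215,255,480,525))):
    m=np.zeros((480,640),bool);m[rr[0]:rr[1],rr[2]:rr[3]]=1
    m&=(Z>a)&(Z<b); c=P[m]
    if len(c)<5: print(nm,len(c));continue
    r=cv2.minAreaRect((c[:,:2]*1000).astype(np.float32));print(nm,m.sum(),np.round(r[0]),np.round(r[1]),round(r[2],1),'z',np.percentile(c[:,2],[5,50,95]).round(4), 'uv',np.argwhere(m).mean(0)[::-1].round())
    if nm in('blank','fence','stop'): print(cv2.boxPoints(r).round(1).tolist())
# driver: handle
m=np.zeros((480,640),bool);m[300:390,400:455]=1
m&=(Z>.006)&(Z<.06);c=P[m];print('driver',cv2.minAreaRect((c[:,:2]*1000).astype(np.float32)),c[:,2].max())
E
```

```text
floor 8528 ((555.4295654296875, 7.465789794921875), (129.2910919189453, 359.8760070800781), 0.8901499509811401) 0.030387337776197672
blank 684 [532.   5.] [ 23. 120.] 8.7 z [0.0822 0.0862 0.0888] uv [324. 251.]
[[511.20001220703125, 62.79999923706055], [529.4000244140625, -55.599998474121094], [551.7999877929688, -52.20000076293945], [533.7000122070312, 66.19999694824219]]
fence 1460 [623.   9.] [360.  32.] 89.5 z [0.0411 0.0442 0.0471] uv [326. 210.]
[[605.5999755859375, -171.0], [637.9000244140625, -171.3000030517578], [641.0999755859375, 188.3000030517578], [608.7999877929688, 188.5]]
stop 629 [ 567. -149.] [129.  47.] 1.7 z [0.0427 0.0461 0.0496] uv [396. 235.]
[[502.3999938964844, -127.4000015258789], [503.79998779296875, -174.6999969482422], [632.4000244140625, -170.89999389648438], [630.9000244140625, -123.5999984741211]]
big 1517 [765.  69.] [ 32. 164.] 41.2 z [0.0376 0.075  0.0785] uv [295. 147.]
small 333 [391. -22.] [86. 16.] 50.5 z [0.0374 0.0407 0.0432] uv [338. 322.]
jar 500 [446. 393.] [46. 48.] 0.8 z [0.0667 0.0748 0.0775] uv [133. 294.]
loupe 345 [ 575. -374.] [43. 42.] 56.0 z [0.0359 0.0403 0.043 ] uv [503. 234.]
driver ((344.679931640625, -214.11148071289062), (57.2028923034668, 166.25912475585938), 79.12578582763672) 0.030047374750118316
```

View pics/crop.png

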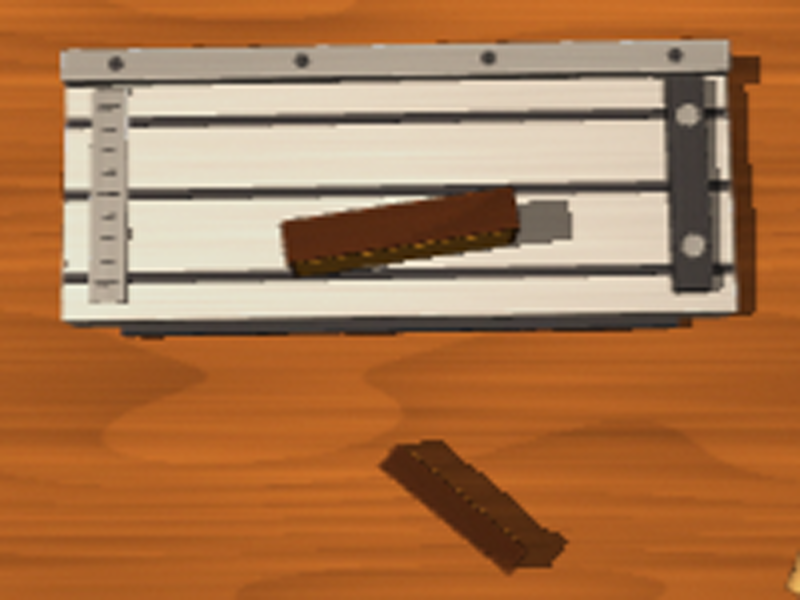

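Request:
play_rows:
  motion:
    - [0.018,0.037,0,0,0,-0.0088]
    - [0.018,0.037,0,0,0,-0.0088]
    - [0.018,0.037,0,0,0,-0.0088]
    - [0.018,0.037,0,0,0,-0.0088]
    - [0.018,0.037,0,0,0,-0.0088]
    - [0.018,0.037,0,0,0,-0.0088]
    - [0.018,0.037,0,0,0,-0.0088]
    - [0.018,0.037,0,0,0,-0.0088]
    - [0.018,0.037,0,0,0,-0.0088]
    - [0.018,0.037,0,0,0,-0.0088]
    - [0.018,0.037,0,0,0,-0.0088]
    - [0.018,0.037,0,0,0,-0.0088]
    - [0.018,0.037,0,0,0,-0.0088]
    - [0.018,0.037,0,0,0,-0.0088]
    - [0.018,0.037,0,0,0,-0.0088]
    - [0.018,0.037,0,0,0,-0.0088]
    - [0,0,0,0,0,0]
    - [0,0,0,0,0,0]
  gripper: 0.3
  force: 40

```text
t: 1.95
tool_pos: [0.4683, -0.0056, 0.2311]
tcp_rot: [0.0, 0.997, 0.077, -0.0]
ft_force: [-0.3, -0.4, -0.2]
opening: 0.698
```

```bash
python3 - <<'E'
from h import *
d=get('scene','s1.png');d=get('top','t1.png')
s=readout.observe();print(s['t'],s['tool_pos'],q(s['tcp_rot']).as_matrix().round(3),s['opening'],s['ft_force'])
E
```

```text
2.05 [ 0.46756978 -0.00778931  0.2311159 ] [[ 0.989  0.15  -0.001]
 [ 0.15  -0.989 -0.001]
 [-0.001  0.001 -1.   ]] 0.6987037939322005 [-0.55628086 -0.75971287  0.43185229]
```

View pics/s1.png

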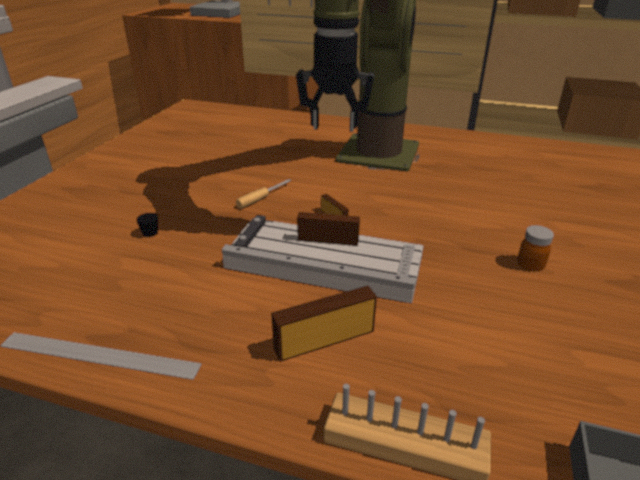

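The fingers are spread along the blank, with tips near (315,127) and (352,127). I'll measure their true tip height and refine the slide's edges.

```bash
python3 - <<'E'
from h import *
d=get('scene');P=cloud(d);s=readout.observe();T=s['tool_pos'];M=q(s['tcp_rot']).as_matrix()
L=(P-T)@M
m=(np.abs(L[...,0])<.04)&(np.abs(L[...,1])<.09)&(L[...,2]>-.06)&(L[...,2]<.06)&(d['z_map']>0)
c=L[m]
for k in range(-60,30,4):
    k/=1000;b=c[(c[:,2]>=k)&(c[:,2]<k+.004)]
    if len(b):print(k,len(b),b[:,0].min().round(3),b[:,0].max().round(3),'y',np.sort(b[:,1]).round(3)[[0,len(b)//2,-1]], 'gap',b[b[:,1]<0][:,1].max(initial=-9).round(3),b[b[:,1]>0][:,1].min(initial=9).round(3))
# slide edges from top: brightness change fence inner edge & stop face
d=get('top');f=d['frame'].astype(int).sum(2)/3;K=d['mtx'];Rw=q(d['orientation']).as_matrix()
def ray(u,v,z):
    r=Rw@np.array([(u-K[0,2])/K[0,0],(v-K[1,2])/K[1,1],1]);o=np.array(d['xyz']);return o+r*(z-o[2])/r[2]
# fence bar is grey (~?) vs floor white; print a column
print(f[200:222,300].round(),f[200:222,370].round()); print(f[240,385:415].round(),f[262,385:415].round())
E
```

```text
-0.06 108 -0.01 0.017 y [-0.06  -0.026  0.062] gap -0.026 0.027
-0.056 86 -0.007 0.016 y [-0.061  0.03   0.063] gap -0.028 0.03
-0.052 66 0.006 0.018 y [-0.059 -0.03   0.06 ] gap -0.028 0.031
-0.048 44 -0.007 0.016 y [-0.05   0.033  0.052] gap -0.032 0.032
-0.044 36 -0.009 0.014 y [-0.043  0.031  0.045] gap -0.029 0.031
-0.04 36 -0.008 0.013 y [-0.043  0.031  0.043] gap -0.031 0.031
-0.036 37 -0.01 0.014 y [-0.042  0.031  0.044] gap -0.03 0.031
-0.032 39 -0.01 0.015 y [-0.043  0.031  0.044] gap -0.029 0.03
-0.028 40 -0.005 0.017 y [-0.043 -0.03   0.043] gap -0.029 0.03
-0.024 34 -0.009 0.016 y [-0.043  0.03   0.043] gap -0.029 0.03
-0.02 36 -0.007 0.013 y [-0.043  0.03   0.044] gap -0.03 0.03
-0.016 37 -0.009 0.014 y [-0.042  0.03   0.043] gap -0.03 0.03
-0.012 25 -0.009 0.016 y [-0.04   0.03   0.041] gap -0.03 0.03
-0.008 20 -0.008 0.015 y [-0.036  0.031  0.037] gap -0.03 0.031
[50. 54. 59. 62. 66. 68. 70. 64. 66. 74. 39. 69. 37. 36. 36. 37. 36. 36.
 49. 74. 76. 76.] [64. 63. 63. 62. 62. 62. 59. 58. 57. 42. 29. 30. 31. 36. 38. 42. 57. 59.
 75. 76. 78. 78.]
[ 86.  69.  89. 117. 123. 122. 111.  65.  72.  78.  78.  75.  79.  77.
  77.  76.  81.  51.  39.  39.  76.  84.  85.  69.  64.  65.  66.  65.
 120. 132.] [27. 27. 27. 31. 39. 44. 70. 61. 53. 75. 79. 76. 77. 77. 76. 77. 75. 79.
 48. 35. 36. 67. 72. 66. 67. 65. 66. 65. 66. 68.]
```

View pics/t1.png

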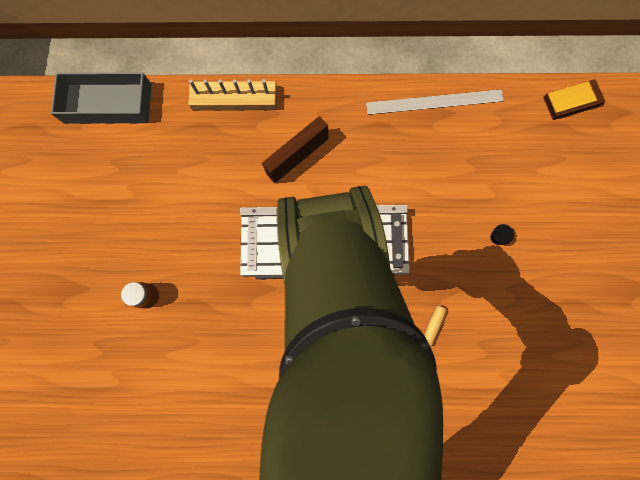

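The arm hides the slide from above, but the scene view shows that the tips sit 5 mm above the TCP at ±30–43 mm. I'll descend in front of the brass face, 43 mm clear of it.

Request:
play_rows:
  motion:
    - [0,0.003,-0.039,0,0,0]
    - [0,0,-0.039,0,0,0]
    - [0,0,-0.039,0,0,0]
    - [0,0,-0.039,0,0,0]
    - [0,0,0,0,0,0]
    - [0.01,0.0015,0,0,0,0]
    - [0.01,0.0015,0,0,0,0]
    - [0.01,0.0015,0,0,0,0]
    - [0,0,0,0,0,0]
    - [0,0,0,0,0,0]

```text
t: 3.15
tool_pos: [0.4992, 0.0012, 0.0764]
tcp_rot: [0.0, 0.997, 0.076, 0.001]
ft_force: [-0.1, -0.4, 0.3]
opening: 0.699
```

```bash
python3 - <<'E'
from h import *
s=readout.observe();print(s['tool_pos'],s['ft_force'])
d=get('scene');f=d['frame'];cv2.imwrite('pics/s2.png',cv2.cvtColor(cv2.resize(f[140:310,200:440],None,fx=3,fy=3,interpolation=cv2.INTER_CUBIC),cv2.COLOR_RGB2BGR))
E
```

```text
[0.49924154 0.00115744 0.07637497] [-0.07192215 -0.39925067  0.34354247]
```

View pics/s2.png

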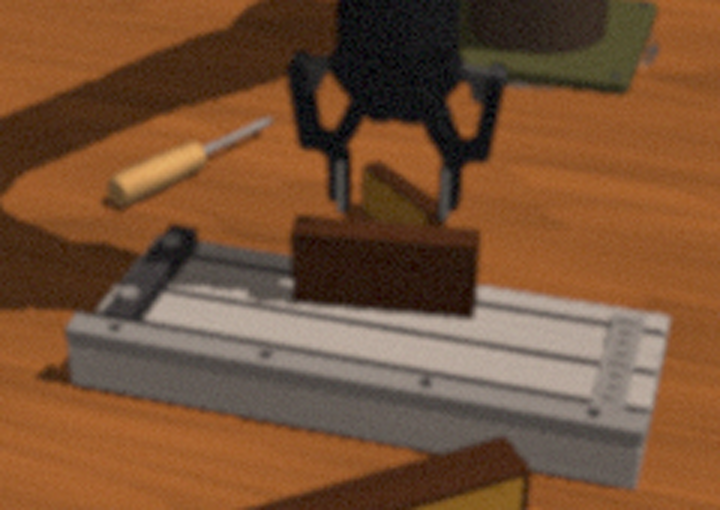

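Request:
play_rows:
  motion:
    - [0,0,-0.002,0,0,0]
    - [0.004,0.0006,0,0,0,0]
    - [0.004,0.0006,0,0,0,0]
    - [0.004,0.0006,0,0,0,0]
    - [0.004,0.0006,0,0,0,0]
    - [0.004,0.0006,0,0,0,0]
    - [0,0,0,0,0,0]
    - [0,0,0,0,0,0]

```text
t: 4.0
tool_pos: [0.5184, 0.0041, 0.0733]
tcp_rot: [0.0, 0.997, 0.076, -0.0]
ft_force: [-0.1, -0.9, 0.2]
opening: 0.701
```

```bash
python3 - <<'E'
from h import *
s=readout.observe();print(s['tool_pos'],s['ft_force'])
d=get('scene');f=d['frame'];cv2.imwrite('pics/s3.png',cv2.cvtColor(cv2.resize(f[140:310,200:440],None,fx=3,fy=3,interpolation=cv2.INTER_CUBIC),cv2.COLOR_RGB2BGR))
E
```

```text
[0.51836308 0.00409235 0.07325994] [-0.08696124 -0.87512612  0.18949882]
```

View pics/s3.png

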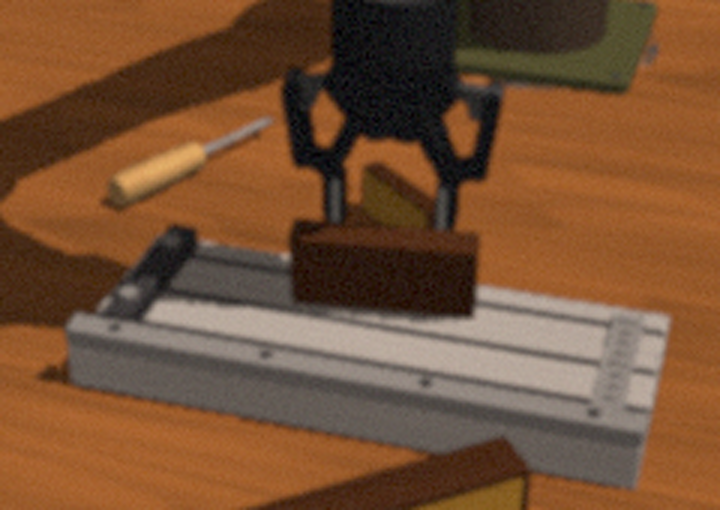

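The blank is tilting on its front edge: the bottom stayed at y≈308 in the crop while the top moved. I'll continue.

Request:
play_rows:
  motion:
    - [0.004,0.0006,0,0,0,0]
    - [0.004,0.0006,0,0,0,0]
    - [0.004,0.0006,0,0,0,0]
    - [0.003,0.0005,0,0,0,0]
    - [0,0,0,0,0,0]
    - [0,0,0,0,0,0]

```text
t: 4.65
tool_pos: [0.5334, 0.0064, 0.0733]
tcp_rot: [0.0, 0.997, 0.076, -0.0]
ft_force: [0.1, -0.2, 0.5]
opening: 0.703
```

```bash
python3 - <<'E'
from h import *
s=readout.observe();print(s['tool_pos'],s['ft_force'])
d=get('scene');f=d['frame'];cv2.imwrite('pics/s4.png',cv2.cvtColor(cv2.resize(f[140:310,200:440],None,fx=3,fy=3,interpolation=cv2.INTER_CUBIC),cv2.COLOR_RGB2BGR))
E
```

```text
[0.53340149 0.00637518 0.07328966] [ 0.11293696 -0.20305666  0.5465075 ]
```

View pics/s4.png

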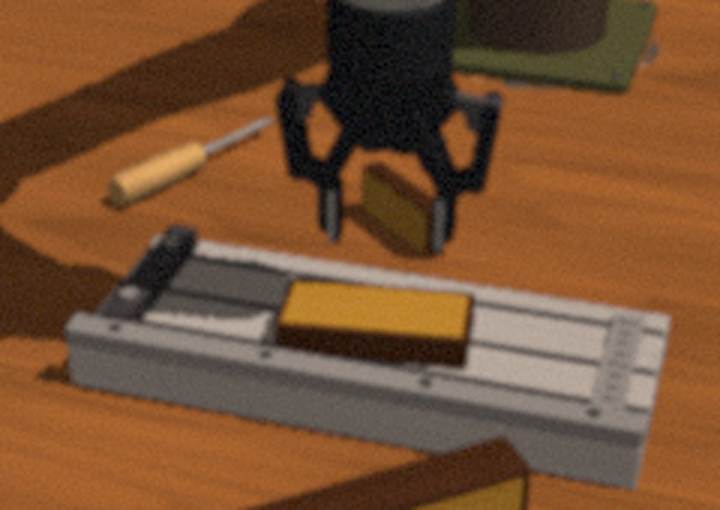

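The blank fell on its back, brass up, at crop (375,320). Next I'll measure its brass face and the fence and stop edges.

```bash
cat >> h.py <<'E'
def rays(d,uv,z):
    K=d['mtx'];uv=np.asarray(uv,float).reshape(-1,2)
    r=np.c_[(uv[:,0]-K[0,2])/K[0,0],(uv[:,1]-K[1,2])/K[1,1],np.ones(len(uv))]@q(d['orientation']).as_matrix().T
    o=np.array(d['xyz']);return o+r*((z-o[2])/r[:,2])[:,None]
def brass(d,box):
    h=cv2.cvtColor(d['frame'],cv2.COLOR_RGB2HSV)
    m=((h[...,0]>15)&(h[...,0]<32)&(h[...,1]>110)&(h[...,2]>70)).astype(np.uint8)
    k=np.zeros_like(m);k[box[0]:box[1],box[2]:box[3]]=1;m*=k
    n,l,st,_=cv2.connectedComponentsWithStats(m);i=1+st[1:,4].argmax();m=(l==i).astype(np.uint8)
    c=cv2.findContours(m,0,2)[0][0].reshape(-1,2)
    p=rays(d,c,.052)[:,:2]*1000
    r=cv2.minAreaRect(p.astype(np.float32))
    return r,cv2.boxPoints(r),st[i]
E
python3 - <<'E'
from h import *
d=get('scene');r,b,st=brass(d,(220,280,280,370));print(st,r,b.round(1).tolist())
P=cloud(d);print('z',np.median(P[st[1]+5:st[1]+st[3]-5,st[0]+10:st[0]+st[2]-10,2]))
# scene fence: outer top edge etc. depth-based
Z=P[...,2]
m=(np.abs(Z-.044)<.002)&(P[...,0]>.6)&(P[...,0]<.66)&(abs(P[...,1])<.2)
for y in np.arange(-.16,.19,.04):
    c=P[m&(abs(P[...,1]-y)<.01)];print('fence y',round(y,2),len(c),c[:,0].min().round(4),c[:,0].max().round(4))
m=(np.abs(Z-.046)<.002)&(P[...,1]<-.1)&(P[...,1]>-.19)&(P[...,0]<.61)
for x in np.arange(.51,.61,.02):
    c=P[m&(abs(P[...,0]-x)<.006)];print('stop x',round(x,2),len(c),c[:,1].min().round(4),c[:,1].max().round(4)) if len(c) else 0
E
```

```text
[294 233  62  20 900] ((575.6498413085938, 11.513786315917969), (53.4062385559082, 114.78678131103516), 7.010554313659668) [[542.0999755859375, 65.19999694824219], [556.2000122070312, -48.70000076293945], [609.2000122070312, -42.20000076293945], [595.0999755859375, 71.69999694824219]]
z 0.05055477597376423
fence y -0.16 55 0.6006 0.6424
fence y -0.12 39 0.625 0.6417
fence y -0.08 39 0.6237 0.6413
fence y -0.04 53 0.6063 0.6431
fence y 0.0 63 0.6001 0.6399
fence y 0.04 55 0.6001 0.6405
fence y 0.08 40 0.6217 0.6406
fence y 0.12 46 0.6203 0.6377
fence y 0.16 55 0.6199 0.6389
stop x 0.51 11 -0.1562 -0.1421
stop x 0.53 21 -0.1578 -0.1398
stop x 0.55 21 -0.157 -0.1368
stop x 0.57 22 -0.1562 -0.139
stop x 0.59 24 -0.1566 -0.1371
```

Request:
play_rows:
  motion:
    - [-0.009,0.002,0,0,0,-0.045]
    - [-0.009,0.002,0,0,0,-0.045]
    - [0,0,-0.013,0,0,-0.045]
    - [0,0,-0.013,0,0,0]
    - [0,0,-0.013,0,0,0]
    - [0,0,0,0,0,0]
    - [0.005,0,0,0,0,0]
    - [0.005,0,0,0,0,0]
    - [0.005,0,0,0,0,0]
    - [0.005,0,0,0,0,0]
    - [0.004,0,0,0,0,0]
    - [0.004,0,0,0,0,0]
    - [0.004,0,0,0,0,0]
    - [0,0,0,0,0,0]
    - [0,0,0,0,0,0]

```text
t: 6.25
tool_pos: [0.5482, 0.0102, 0.0344]
tcp_rot: [0.0, 1.0, 0.008, 0.001]
ft_force: [0.5, -0.1, -0.5]
opening: 0.7
```

```bash
python3 - <<'E'
from h import *
s=readout.observe();print(s['tool_pos'],s['ft_force'])
d=get('scene');f=d['frame'];cv2.imwrite('pics/s5.png',cv2.cvtColor(cv2.resize(f[140:310,200:440],None,fx=3,fy=3,interpolation=cv2.INTER_CUBIC),cv2.COLOR_RGB2BGR))
r,b,st=brass(d,(220,280,280,370));print(st,r,b.round(1).tolist())
E
```

```text
[0.54822287 0.01021725 0.03439985] [ 0.49853771 -0.05419802 -0.50056752]
[288 236  65  24 915] ((589.6666259765625, 7.322048187255859), (54.70207977294922, 115.14614868164062), 2.355466842651367) [[560.0, 63.70000076293945], [564.7000122070312, -51.29999923706055], [619.4000244140625, -49.099998474121094], [614.5999755859375, 66.0]]
```

View pics/s5.png

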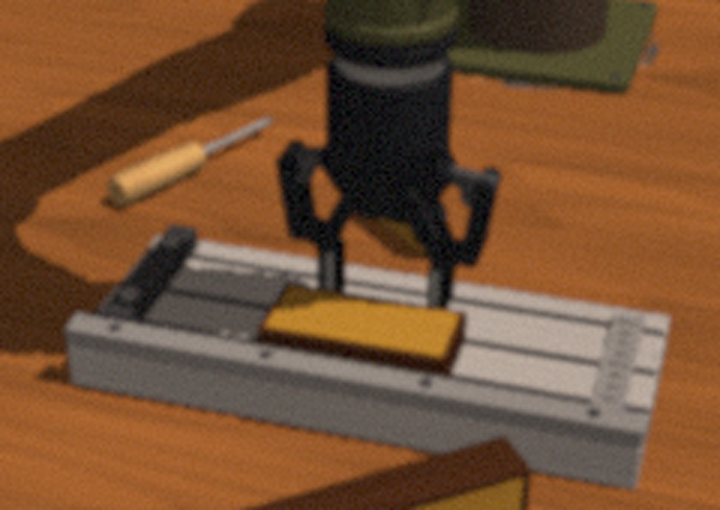

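The blank is nearly square and a few mm from the fence. I'll press it on until the force shows contact.

Request:
play_rows:
  motion:
    - [0.002,0,0,0,0,0]
    - [0.002,0,0,0,0,0]
    - [0.002,0,0,0,0,0]
    - [0,0,0,0,0,0]

```text
t: 6.7
tool_pos: [0.5531, 0.0103, 0.0342]
tcp_rot: [0.0, 1.0, 0.008, -0.0]
ft_force: [-3.1, 0.8, 1.2]
opening: 0.698
```

Request:
play_rows:
  motion:
    - [0.002,0,0,0,0,0]
    - [0.001,0,0,0,0,0]
    - [0,0,0,0,0,0]
    - [0,0,0,0,0,0]

```text
t: 7.1
tool_pos: [0.5531, 0.0103, 0.0341]
tcp_rot: [0.0, 1.0, 0.008, -0.003]
ft_force: [-7.1, 0.2, 5.4]
opening: 0.701
```

```bash
python3 - <<'E'
from h import *
s=readout.observe();print(s['tool_pos'],s['ft_force'],s['torque'])
d=get('scene')
r,b,st=brass(d,(220,280,280,370));print(st,r,b.round(1).tolist())
E
```

```text
[0.55309429 0.0102592  0.03406875] [-7.07603467  0.16385031  5.35479608] [-0.01206624  1.52709624 -0.18267222]
[287 237  66  25 934] ((594.8947143554688, 8.273479461669922), (54.32973098754883, 116.26555633544922), 0.8570904731750488) [[566.9000244140625, 66.0], [568.5999755859375, -50.29999923706055], [622.9000244140625, -49.400001525878906], [621.2000122070312, 66.80000305175781]]
```

The blank is flush on the fence: yaw 0.015 matches the slide, and the force rises with no motion. Next I'll retreat, shut the fingers and move to the +y end.

Request:
play_rows:
  motion:
    - [-0.008,0,0,0,0,0]
    - [-0.01,0,0,0,0,0]
    - [0,0,0.035,0,0,0]
    - [0,0,0.035,0,0,0]
    - [0.01,0.025,0,0,0,0]
    - [0.015,0.025,0,0,0,0]
    - [0.015,0.025,0,0,0,0]
    - [0.015,0.025,0,0,0,0]
    - [0,0,0,0,0,0]
    - [0,0,0,0,0,0]
    - [0,0,0,0,0,0]

```text
t: 8.25
tool_pos: [0.5933, 0.1089, 0.1043]
tcp_rot: [0.001, 1.0, 0.008, 0.0]
ft_force: [-0.5, -0.3, -0.3]
opening: 0.698
```

Request:
play_rows:
  motion:
    - [0,0,0,0,0,0]
    - [0,0,0,0,0,0]
    - [0,0,0,0,0,0]
    - [0,0,0,0,0,0]
    - [0,0,0,0,0,0]
    - [0,0,0,0,0,0]
  gripper: 1.0

```text
t: 8.85
tool_pos: [0.5934, 0.1104, 0.1043]
tcp_rot: [0.0, 1.0, 0.009, 0.0]
ft_force: [-0.6, 1.0, -0.6]
opening: 0.002
```

```bash
python3 - <<'E'
from h import *
s=readout.observe();print(s['tool_pos'],s['ft_force'],s['opening'])
d=get('scene','s6.png')
r,b,st=brass(d,(220,280,260,390));print(st,r,b.round(1).tolist())
P=cloud(d);T=s['tool_pos'];M=q(s['tcp_rot']).as_matrix();L=(P-T)@M
m=(np.abs(L[...,0])<.04)&(np.abs(L[...,1])<.05)&(L[...,2]>-.03)&(L[...,2]<.02)&(d['z_map']>0)
print(L[m].min(0),L[m].max(0))
E
```

```text
[0.59341359 0.11038208 0.10429533] [-0.59174213  1.03756386 -0.60938801] 0.0022349838597087728
[289 237  64  24 855] ((593.7772827148438, 8.329700469970703), (50.11374282836914, 112.07689666748047), 0.5551583170890808) [[568.2000122070312, 64.0999984741211], [569.2999877929688, -47.900001525878906], [619.4000244140625, -47.5], [618.2999877929688, 64.5999984741211]]
[-0.00728362 -0.01301573 -0.02979399] [0.01520638 0.01408152 0.00051552]
```

View pics/s6.png

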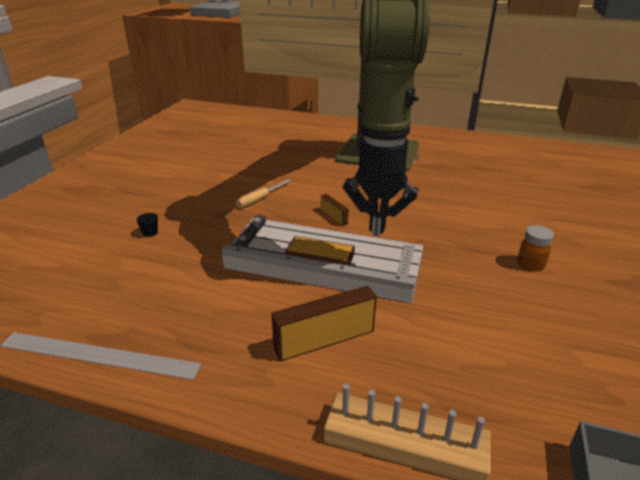

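The shut fingers at (378,225) are clear of the blank's left end. I'll descend and push towards −y along the fence.

Request:
play_rows:
  motion:
    - [0,0,-0.032,0,0,0]
    - [0,0,-0.032,0,0,0]
    - [0,0,0,0,0,0]
    - [0,-0.009,0,0,0,0]
    - [0,-0.009,0,0,0,0]
    - [0,-0.006,0,0,0,0]
    - [0.0002,-0.006,0,0,0,0]
    - [0.0002,-0.006,0,0,0,0]
    - [0.0002,-0.006,0,0,0,0]
    - [0.0002,-0.006,0,0,0,0]
    - [0.0002,-0.006,0,0,0,0]
    - [0.0002,-0.006,0,0,0,0]
    - [0.0002,-0.006,0,0,0,0]
    - [0,0,0,0,0,0]

```text
t: 10.3
tool_pos: [0.5951, 0.0464, 0.0414]
tcp_rot: [-0.002, 1.0, 0.009, 0.0]
ft_force: [-1.5, 4.3, 6.7]
opening: 0.002
```

```bash
python3 - <<'E'
from h import *
s=readout.observe();print(s['tool_pos'],s['ft_force'],s['opening'])
d=get('scene');f=d['frame'];cv2.imwrite('pics/s7.png',cv2.cvtColor(cv2.resize(f[140:310,200:440],None,fx=3,fy=3,interpolation=cv2.INTER_CUBIC),cv2.COLOR_RGB2BGR))
r,b,st=brass(d,(220,290,230,390));print(st,r,b.round(1).tolist())
E
```

```text
[0.5950525  0.04638591 0.04136917] [-1.52768292  4.28918976  6.704438  ] 0.0018514908880586497
[271 234  62  23 815] ((595.8174438476562, -26.645641326904297), (48.63151931762695, 111.8738021850586), 2.1056227684020996) [[569.5, 28.399999618530273], [573.5999755859375, -83.4000015258789], [622.2000122070312, -81.69999694824219], [618.0999755859375, 30.100000381469727]]
```

View pics/s7.png

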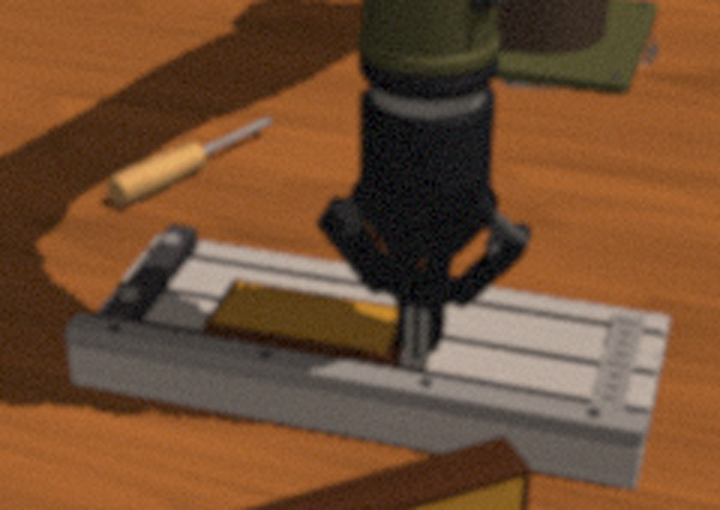

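It slides along the fence with a yaw of about 2°, to be squared later. I'll continue.

Request:
play_rows:
  motion:
    - [0.0001,-0.006,0,0,0,0]
    - [0.0001,-0.006,0,0,0,0]
    - [0.0001,-0.006,0,0,0,0]
    - [0.0001,-0.006,0,0,0,0]
    - [0.0001,-0.006,0,0,0,0]
    - [0.0001,-0.006,0,0,0,0]
    - [0.0001,-0.005,0,0,0,0]
    - [0,0,0,0,0,0]
    - [0,0,0,0,0,0]

```text
t: 11.25
tool_pos: [0.5957, 0.0054, 0.0413]
tcp_rot: [-0.001, 1.0, 0.009, 0.0]
ft_force: [-1.1, 4.4, 7.3]
opening: -0.0
```

```bash
python3 - <<'E'
from h import *
s=readout.observe();print(s['tool_pos'],s['ft_force'],s['opening'])
d=get('scene')
r,b,st=brass(d,(220,290,220,390));print(st,r,b.round(1).tolist())
E
```

```text
[0.5956797  0.0053931  0.04129078] [-1.14358906  4.38426648  7.2933737 ] -0.00033149982925942336
[250 231  61  23 790] ((596.476806640625, -67.75493621826172), (49.76403045654297, 111.46619415283203), 1.587005376815796) [[570.0999755859375, -12.699999809265137], [573.0999755859375, -124.19999694824219], [622.9000244140625, -122.80000305175781], [619.7999877929688, -11.399999618530273]]
```

Request:
play_rows:
  motion:
    - [0,-0.003,0,0,0,0]
    - [0,-0.003,0,0,0,0]
    - [0,-0.002,0,0,0,0]
    - [0,0,0,0,0,0]
    - [0,0,0,0,0,0]

```text
t: 11.8
tool_pos: [0.5958, -0.0021, 0.0413]
tcp_rot: [-0.002, 1.0, 0.009, 0.0]
ft_force: [-1.8, 5.2, 6.2]
opening: -0.003
```

Request:
play_rows:
  motion:
    - [0,-0.002,0,0,0,0]
    - [0,0,0,0,0,0]
    - [0,0,0,0,0,0]

```text
t: 12.1
tool_pos: [0.5959, -0.0038, 0.0413]
tcp_rot: [-0.002, 1.0, 0.01, 0.001]
ft_force: [-0.3, 6.5, 7.8]
opening: 0.003
```

Request:
play_rows:
  motion:
    - [0,-0.002,0,0,0,0]
    - [0,0,0,0,0,0]
    - [0,0,0,0,0,0]

```text
t: 12.4
tool_pos: [0.5958, -0.0042, 0.0413]
tcp_rot: [-0.003, 1.0, 0.01, 0.001]
ft_force: [-1.9, 7.6, 7.9]
opening: 0.004
```

Request:
play_rows:
  motion:
    - [0,-0.002,0,0,0,0]
    - [0,-0.001,0,0,0,0]
    - [0,0,0,0,0,0]
    - [0,0,0,0,0,0]

```text
t: 12.8
tool_pos: [0.5958, -0.0044, 0.0413]
tcp_rot: [-0.004, 1.0, 0.011, 0.001]
ft_force: [-1.7, 11.8, 8.7]
opening: -0.0
```

```bash
python3 - <<'E'
from h import *
s=readout.observe();print(s['tool_pos'],s['ft_force'],s['opening'])
d=get('scene');f=d['frame'];cv2.imwrite('pics/s8.png',cv2.cvtColor(cv2.resize(f[140:310,200:440],None,fx=3,fy=3,interpolation=cv2.INTER_CUBIC),cv2.COLOR_RGB2BGR))
r,b,st=brass(d,(220,290,220,390));print(st,r,b.round(1).tolist())
E
```

```text
[ 0.59583878 -0.00435826  0.04134392] [-1.67284359 11.79505616  8.73983177] -0.0003184148698542044
[246 230  60  23 767] ((595.3151245117188, -76.2139892578125), (112.06229400634766, 50.532257080078125), 89.71045684814453) [[569.7999877929688, -132.10000610351562], [620.2999877929688, -132.39999389648438], [620.9000244140625, -20.299999237060547], [570.2999877929688, -20.100000381469727]]
```

View pics/s8.png

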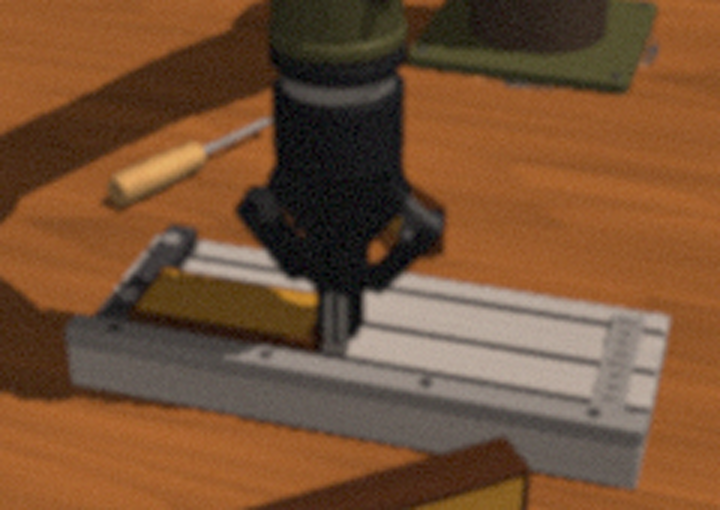

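The blank is at the stop: motion is blocked and the force rose to 12 N. I'll back off and re-seat it against the fence from the robot's side with spread fingers.

Request:
play_rows:
  motion:
    - [0,0.015,0,0,0,0]
    - [0,0.015,0,0,0,0]
    - [0,0,0.033,0,0,0]
    - [0,0,0.033,0,0,0]
    - [-0.022,-0.032,0,0,0,0]
    - [-0.022,-0.032,0,0,0,0]
    - [-0.02,-0.032,0,0,0,0]
    - [0,0,0,0,0,0]
    - [0,0,0,0,0,0]

```text
t: 13.75
tool_pos: [0.5312, -0.0788, 0.1063]
tcp_rot: [0.001, 1.0, 0.007, -0.0]
ft_force: [0.4, 1.0, -0.5]
opening: 0.002
```

Request:
play_rows:
  motion:
    - [0,0,0,0,0,0]
    - [0,0,0,0,0,0]
    - [0,0,0,0,0,0]
    - [0,0,0,0,0,0]
    - [0,0,0,0,0,0]
  gripper: 0.3

```text
t: 14.25
tool_pos: [0.5317, -0.0773, 0.1063]
tcp_rot: [0.0, 1.0, 0.009, 0.0]
ft_force: [-0.2, 0.1, 0.9]
opening: 0.702
```

```bash
python3 - <<'E'
from h import *
s=readout.observe();print(s['tool_pos'],s['ft_force'],s['opening'])
d=get('scene','s9.png')
r,b,st=brass(d,(220,290,220,390));print(st,r,b.round(1).tolist())
E
```

```text
[ 0.53165646 -0.07727191  0.1062596 ] [-0.17465754  0.05359059  0.85227768] 0.7021175870733274
[245 229  65  25 911] ((595.4165649414062, -76.45843505859375), (115.87068176269531, 54.945892333984375), 89.95013427734375) [[567.9000244140625, -134.39999389648438], [622.7999877929688, -134.39999389648438], [622.9000244140625, -18.5], [568.0, -18.5]]
```

Request:
play_rows:
  motion:
    - [0,0,-0.036,0,0,0]
    - [0,0,-0.036,0,0,0]
    - [0,0,0,0,0,0]
    - [0.007,0,0,0,0,0]
    - [0.007,0,0,0,0,0]
    - [0.003,0,0,0,0,0]
    - [0.003,0,0,0,0,0]
    - [0.002,0,0,0,0,0]
    - [0,0,0,0,0,0]
    - [0,0,0,0,0,0]

```text
t: 15.3
tool_pos: [0.5534, -0.0776, 0.0345]
tcp_rot: [0.0, 1.0, 0.009, -0.0]
ft_force: [-0.1, 0.7, 0.6]
opening: 0.703
```

Request:
play_rows:
  motion:
    - [0.003,0,0,0,0,0]
    - [0.002,0,0,0,0,0]
    - [0,0,0,0,0,0]
    - [0,0,0,0,0,0]

```text
t: 15.7
tool_pos: [0.5544, -0.0779, 0.0339]
tcp_rot: [0.0, 1.0, 0.008, -0.004]
ft_force: [-6.5, -0.2, 4.7]
opening: 0.696
```

```bash
python3 - <<'E'
from h import *
s=readout.observe();print(s['tool_pos'],s['ft_force'],s['torque'])
d=get('scene');f=d['frame'];cv2.imwrite('pics/s10.png',cv2.cvtColor(cv2.resize(f[140:310,200:440],None,fx=3,fy=3,interpolation=cv2.INTER_CUBIC),cv2.COLOR_RGB2BGR))
r,b,st=brass(d,(220,290,220,390));print(st,r,b.round(1).tolist())
E
```

```text
[ 0.55438753 -0.07787191  0.03388522] [-6.47065833 -0.17515619  4.72076294] [-0.10927962  1.34578932 -0.19087581]
[245 230  65  24 879] ((595.7278442382812, -76.33372497558594), (54.7895622253418, 115.78457641601562), 1.5991194248199463) [[566.7000122070312, -19.200000762939453], [570.0, -135.0], [624.7000122070312, -133.39999389648438], [621.5, -17.700000762939453]]
```

View pics/s10.png

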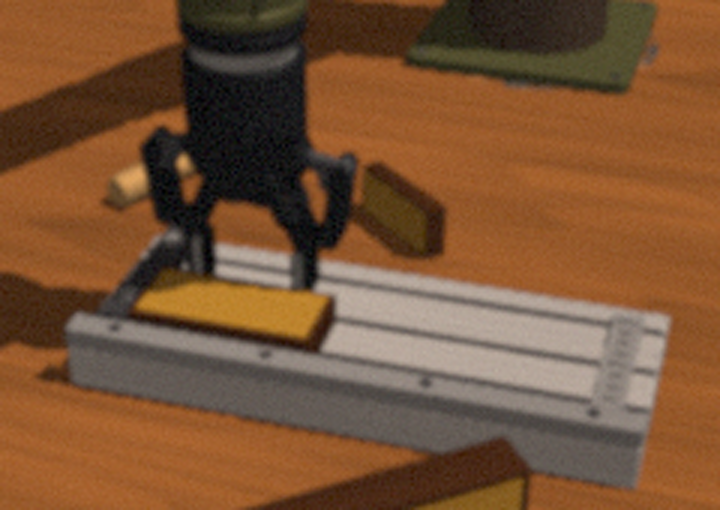

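It is seated on the fence. One last light press on the end will close any gap at the stop.

Request:
play_rows:
  motion:
    - [-0.01,0,0,0,0,0]
    - [-0.015,0,0,0,0,0]
    - [0,0,0.036,0,0,0]
    - [0,0,0.036,0,0,0]
    - [0.02,0.032,0,0,0,0]
    - [0.02,0.034,0,0,0,0]
    - [0.025,0.034,0,0,0,0]
    - [0,0,0,0,0,0]
    - [0,0,0,0,0,0]

```text
t: 16.65
tool_pos: [0.5988, 0.0237, 0.1061]
tcp_rot: [-0.0, 1.0, 0.01, 0.0]
ft_force: [0.1, -0.5, -0.3]
opening: 0.703
```

Request:
play_rows:
  motion:
    - [0,0,0,0,0,0]
    - [0,0,0,0,0,0]
    - [0,0,0,0,0,0]
    - [0,0,0,0,0,0]
    - [0,0,0,0,0,0]
  gripper: 1.0

```text
t: 17.15
tool_pos: [0.5984, 0.022, 0.1064]
tcp_rot: [0.0, 1.0, 0.008, -0.0]
ft_force: [0.5, -0.3, -0.1]
opening: -0.001
```

Request:
play_rows:
  motion:
    - [0,0,-0.033,0,0,0]
    - [0,0,-0.033,0,0,0]
    - [0,0,0,0,0,0]
    - [0,-0.007,0,0,0,0]
    - [0,-0.007,0,0,0,0]
    - [0,-0.005,0,0,0,0]
    - [0,-0.003,0,0,0,0]
    - [0,-0.003,0,0,0,0]
    - [0,-0.002,0,0,0,0]
    - [0,0,0,0,0,0]
    - [0,0,0,0,0,0]

```text
t: 18.25
tool_pos: [0.599, -0.0036, 0.0407]
tcp_rot: [-0.0, 1.0, 0.009, 0.0]
ft_force: [-0.5, 2.4, 5.3]
opening: 0.0
```

Request:
play_rows:
  motion:
    - [0,-0.002,0,0,0,0]
    - [0,-0.002,0,0,0,0]
    - [0,0,0,0,0,0]
    - [0,0,0,0,0,0]

```text
t: 18.65
tool_pos: [0.5989, -0.004, 0.0408]
tcp_rot: [-0.003, 1.0, 0.01, 0.001]
ft_force: [-1.4, 9.2, 5.8]
opening: -0.001
```

The end is blocked at 9 N. I'll retreat clear of the scene so I can look from above.

Request:
play_rows:
  motion:
    - [0,0.015,0,0,0,0]
    - [0,0.015,0,0,0,0]
    - [0,0,0.04,0,0,0]
    - [0,0,0.04,0,0,0]
    - [0,0,0.04,0,0,0]
    - [0,0.03,0.03,0,0,0]
    - [-0.01,0.04,0,0,0,0]
    - [-0.01,0.04,0,0,0,0]
    - [-0.01,0.04,0,0,0,0]
    - [-0.01,0.04,0,0,0,0]
    - [-0.01,0.04,0,0,0,0]
    - [-0.01,0.04,0,0,0,0]
    - [-0.01,0.04,0,0,0,0]
    - [-0.01,0.04,0,0,0,0]
    - [0,0,0,0,0,0]

```text
t: 20.15
tool_pos: [0.5137, 0.3807, 0.1896]
tcp_rot: [-0.003, 1.0, 0.014, -0.001]
ft_force: [-0.7, 0.1, 0.4]
opening: 0.001
```

```bash
python3 - <<'E'
from h import *
s=readout.observe();print(s['t'],s['tool_pos'],s['ft_force'])
d=get('scene','s11.png');r,b,st=brass(d,(220,290,220,390));print('scene',r,b.round(1).tolist())
d=get('top','t11.png');f=d['frame']
cv2.imwrite('pics/c11.png',cv2.cvtColor(cv2.resize(f[195:285,300:425],None,fx=6,fy=6,interpolation=cv2.INTER_CUBIC),cv2.COLOR_RGB2BGR))
r,b,st=brass(d,(200,285,290,420));print('top',st,r,b.round(1).tolist())
E
```

```text
20.15 [0.51369733 0.38070647 0.18957054] [-0.7238141   0.1463748   0.41747174]
scene ((596.7481079101562, -76.25593566894531), (52.337928771972656, 116.19707489013672), 0.31472229957580566) [[570.2999877929688, -18.299999237060547], [570.9000244140625, -134.5], [623.2000122070312, -134.1999969482422], [622.5999755859375, -18.0]]
top [ 337  214   55   23 1201] ((592.2227783203125, -77.66140747070312), (113.62389373779297, 47.60394287109375), 89.95330810546875) [[568.4000244140625, -134.5], [616.0, -134.5], [616.0999755859375, -20.899999618530273], [568.5, -20.799999237060547]]
```

View pics/c11.png

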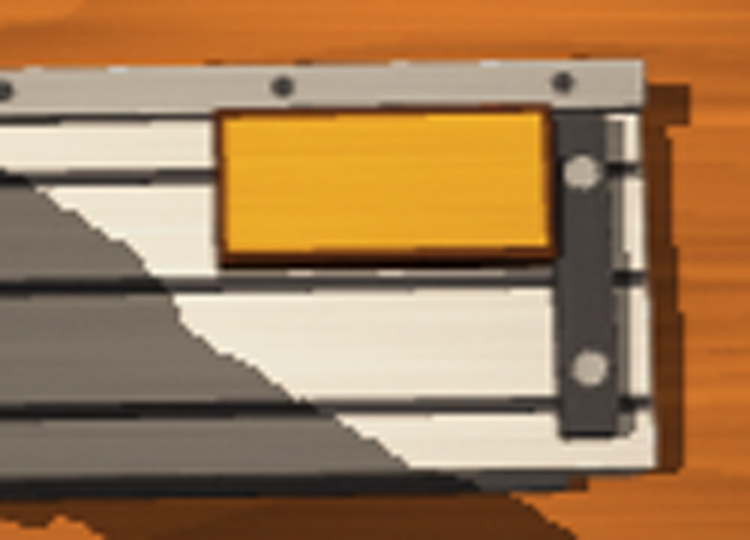

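View pics/t11.png

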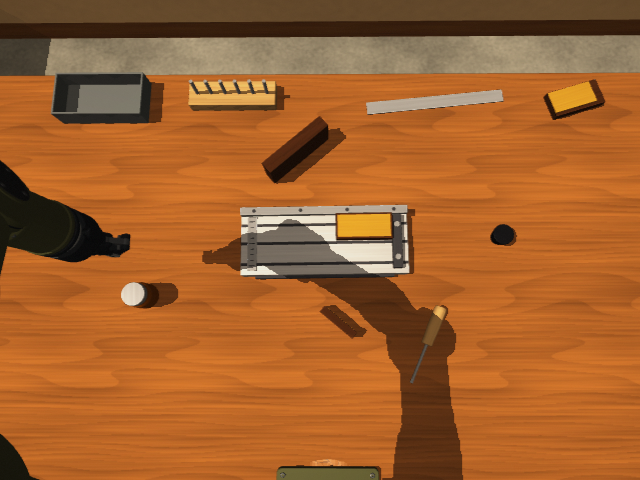

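The top crop shows the brass face at (385,180), tight to the fence above (y≈108) and to the dark stop at right (x≈553), with no floor showing between. The jar (133,294), loupe (503,235) and driver are where they were.

```bash
python3 -c "
from h import *
print(robot.job_done())"
```

```text
the job is handed in; nothing more can be done
None
```

The blank is lying brass side up in the corner against the fence and the raised stop. I handed the job in at about 20 s, with the arm well clear.

- **How it was done:** I tipped the middle-sized blank with two spread fingers near its top edge and pushed it square onto the fence. Shut fingers then slid it along to the stop at the −y end, followed by one more press on each side. It was never gripped or lifted.
- **Contact checks:** Extra push against the fence and the stop gave almost no motion, while the wrist force rose to about 7 N and 12 N. In the final picture from above, no floor shows between the blank and either one. The jar, screwdriver and loupe look unmoved in that picture.
- **Where the checks disagreed:** The two cameras put the blank's centre about 4.5 mm apart in x and 1.4 mm apart in y. The top view's colour mask saw only 48 mm of the 56 mm width. Both views read the blank's angle as 0–0.3°, against about 0.9° estimated for the slide, which is within measuring error. I therefore judged flushness by contact force and the close-up rather than by those coordinates.

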